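# Sort the case fans into their stock rows by size

### The arm

A 7-joint arm with a two-finger parallel gripper is mounted at the origin on the work surface. World frame = base frame: x ahead of the robot, y to its left, z up, the work surface at z = 0. Lengths are in m, angles in rad, forces in N, time in s.
With the tool pointing down it reaches from about 0.375 to 0.925 m from the base axis. Payload 3.1 kg.
Tool frame: the origin (TCP) lies between the finger pads; the fingertips stand 19 mm ahead of it and the grasp point (between the pads) is the TCP; z points along the fingers, y is the direction in which the jaws open and shut (so a half turn about z gives the same grasp; the last joint's range is limited). The gripper opens to 85 mm and grips with 20 to 120 N. Pads are 22 mm wide; open, the fingers measure 114 mm over their backs; the gripper's body (76 mm by 85 mm) begins 54 mm behind the grasp point. The pads swing forward as they close: fully open they stand 13 mm farther back than shut.
Start: joints at [-1.34, 0.383, 0.044, 1.598, -0.018, 1.161, -0.05], TCP at [0.21, 0.615, 0.25] pointing down, gripper open.
Joint ranges: [-2.61, 2.61], [-0.41, 2.15], [-1.48, 1.57], [0, 2.5], [-1.57, 4.71], [0.05, 1.97], [-2.85, 2.85]. Speed limits (rad/s): [2.79, 2.79, 3.14, 3.14, 3.14, 3.14, 3.14].

### API

Orientations are given as a unit quaternion [x, y, z, w].
In Python, from bench import move_ptp, movel, move_j, move_gripper, pause, inverse_kinematics, read_camera, camera_params, MotionError, sign_off, look_for, tip_of, read_time_s, read_qpos, read_joint_vel, read_effort, read_eef_pos, read_tcp_rot, read_ft_force, read_ft_torque, read_finger_gap gives the robot as it stands. Calls block until the motion is done:
- move_ptp(position, orientation): joint-space move of the TCP to a pose.
- movel(position, orientation=None, speed=0.15): straight line of the TCP; orientation=None keeps the orientation; speed is the mean speed in m/s.
- move_j(angles): joint-space move.
- move_gripper(opening, effort=None): finger opening in m; effort is the grip in N (None keeps the last); returns when the fingers have stopped.
- pause(seconds).
- inverse_kinematics(position, orientation): joint angles nearest the present ones, or None.
- read_camera(name): name is "scene" or "top"; returns the picture (384x512x3 uint8, red, green, blue); there is no depth.
- camera_params(name): a dict with "K" (3x3 intrinsics, pixels), "dist_coeffs" ([k1, k2, p1, p2, k3] as OpenCV has them; the pictures are not rectified), "camera_from_world" (4x4, takes a point from world to camera coordinates). Camera axes: x right, y down, z forward; pixel columns grow to the right and rows downward; lengths in m; the calibration is good to about 2 mm. A picture is of the moment at which its call begins. camera_params takes no time and is no camera call.
A pose or a line that the arm cannot do raises MotionError and nothing moves.
- sign_off(): hands the job in, once; it reports no verdict.
Trained networks look in the newest picture that a camera, given by its name, has taken for a name from the list of things; names that differ only in an ending like _2 or _b are one class to them, and where a whole thing is asked for, a point or a joint stands for the part that bears it (a point fixed in the world has none). Each returns a list of dicts, best first, with "confidence" (0 to 1); they miss things now and then, are a little off and sometimes report something else, mostly with a low value. They report only what shows in the picture. A call takes as long as a camera call. They do not tell look-alikes from the thing itself.
- look_for(camera, name): "at" ([column, row] in pixels, amid what is visible of it).
- tip_of(camera, name): "at" ([column, row] in pixels: a listed point, or the origin of a listed thing).
Readings, each from a call of its own:
- read_time_s(): time.
- read_qpos(): joint angles.
- read_joint_vel(): joint speeds.
- read_effort(): joint torques, N m.
- read_eef_pos(): TCP position.
- read_tcp_rot(): TCP orientation.
- read_ft_force(): force on the tool from outside, world axes, zero at the start.
- read_ft_torque(): the same for the moment, N m.
- read_finger_gap(): finger opening in m.
Only numpy, scipy, OpenCV 4.12 (cv2) and the standard library are available. Lean on these libraries where they do the work, as an engineer would, in place of code of your own. Each camera call takes 0.05 s, during which the arm holds its last target.

### The job

Three loose cooling fans of different sizes lie in front of the stock rack. Slide each one along the bench, without lifting it, into the row that holds fans of its own size, until it lies square in the row up against the last fan there. Leave the fans already in the rows, the big fan that has no row, and everything else on the bench where they are.

Things in the scene. Friction and masses are not known exactly. Their poses are not given: they have to be found in the camera images.
- fan_60_c (a point): Centre (half-way up, 12.5 mm above the bench) of the loose 60 mm cooling fan lying flat on the bench in front of the rack: black square frame 60 x 60 mm, 25 mm high, round opening with grey blades and a hub. x and y run square to its sides, z is up. It weighs about 60 g and slides freely when its side is pushed near the bench. To be slid into the row of its own size.
- fan_80_c (a point): Centre (half-way up, 12.5 mm above the bench) of the loose 80 mm cooling fan lying flat on the bench in front of the rack: black square frame 80 x 80 mm, 25 mm high, round opening with grey blades and a hub. x and y run square to its sides, z is up. It weighs about 90 g and slides freely when its side is pushed near the bench. To be slid into the row of its own size.
- fan_92_c (a point): Centre (half-way up, 12.5 mm above the bench) of the loose 92 mm cooling fan lying flat on the bench in front of the rack: black square frame 92 x 92 mm, 25 mm high, round opening with grey blades and a hub. x and y run square to its sides, z is up. It weighs about 120 g and slides freely when its side is pushed near the bench. To be slid into the row of its own size.
- row_60_stop (a point): Fixed 60 mm row of the grey rack: a lane 68 mm wide inside between two upright sides 2.5 mm thick, 22 mm high, open towards the robot; mouth 172 mm from the back stop, then flared 6 mm outwards a side over 21 mm more. No floor: fans slide on the bench. The point: on the back stop's face, mid-lane, 12.5 mm up. x runs from mouth to stop, y across to the left. Rows are parallel; their order changes.
- row_80_stop (a point): Fixed 80 mm row of the grey rack: a lane 88 mm wide inside between two upright sides 2.5 mm thick, 22 mm high, open towards the robot; mouth 152 mm from the back stop, then flared 6 mm outwards a side over 21 mm more. No floor: fans slide on the bench. The point: on the back stop's face, mid-lane, 12.5 mm up. x runs from mouth to stop, y across to the left. Rows are parallel; their order changes.
- row_92_stop (a point): Fixed 92 mm row of the grey rack: a lane 100 mm wide inside between two upright sides 2.5 mm thick, 22 mm high, open towards the robot; mouth 176 mm from the back stop, then flared 6 mm outwards a side over 21 mm more. No floor: fans slide on the bench. The point: on the back stop's face, mid-lane, 12.5 mm up. x runs from mouth to stop, y across to the left. Rows are parallel; their order changes.
- kept_60b_c (a point): Centre (12.5 mm above the bench) of the second (front) of the two 60 mm fans already in the 60 mm row, the one nearer the mouth; same make as the loose one (60 x 60 x 25 mm), loose, axes as the row's. The loose 60 mm fan goes up against its side that faces the mouth.
- kept_80_c (a point): Centre (12.5 mm above the bench) of the 80 mm fan already in the 80 mm row, at the back stop; same make as the loose one (80 x 80 x 25 mm), loose, axes as the row's. The loose 80 mm fan goes up against its side that faces the mouth.
- kept_92_c (a point): Centre (12.5 mm above the bench) of the 92 mm fan already in the 92 mm row, at the back stop; same make as the loose one (92 x 92 x 25 mm), loose, axes as the row's. The loose 92 mm fan goes up against its side that faces the mouth.
- kept_60a_c (a point): Centre of the first of the two 60 mm fans in the 60 mm row, at the back stop behind the other; 60 x 60 x 25 mm, loose. Stays there.
- fan_120_c (a point): Centre (12.5 mm up) of a 120 x 120 x 25 mm fan lying on the bench to the left of the rack. It has no row and stays where it is.
- screwdriver: Screwdriver 190 mm long lying at the far left of the loose fans, 26 mm high; bystander. Origin under its middle.
- drive: Flat drive 100 x 70 x 7 mm lying to the right of the rack; bystander. Origin at the centre of its underside.
- tub: Round white tub of screws, 68 mm wide, 35 mm high, to the right of the rack; bystander. Origin at the centre of its underside.
- memory: Memory module 133 x 31 x 7 mm lying across the bench at the right of the rack's mouths; bystander. Origin at the centre of its underside.
There are look-alikes about, which are no part of the job. Leave any red look-alike of the part that bears row_92_stop alone.

How it is judged:
At the end, for the whole second after the job is handed in: Each loose fan (60, 80, 92 mm) lies flat and at rest in the row of its own size, its centre within 7 mm of the row's middle line, on the mouth side of the last fan already there and with a gap of less than 6 mm to it; the four fans that were in the rows are within 10 mm of where they started (horizontal distance between fan_60_c and kept_60b_c below 0.066 m and y of fan_60_c in the frame of row_60_stop between -0.007 and 0.007 m and x of fan_60_c in the frame of row_60_stop below -0.144 m and angle between each of fan_60_c, fan_80_c, fan_92_c's own z axis and vertical below 0.08 rad and linear speed of each of fan_60, fan_80, fan_92 below 0.01 m/s and horizontal distance between fan_80_c and kept_80_c below 0.086 m and y of fan_80_c in the frame of row_80_stop between -0.007 and 0.007 m and x of fan_80_c in the frame of row_80_stop below -0.112 m and horizontal distance between fan_92_c and kept_92_c below 0.098 m and y of fan_92_c in the frame of row_92_stop between -0.007 and 0.007 m and x of fan_92_c in the frame of row_92_stop below -0.1288 m and distance of each of kept_60a_c, kept_60b_c, kept_80_c, kept_92_c from where it was at the start of the episode below 0.01 m); the robot touches nothing.
It fails at once if a loose fan is lifted off the bench (its centre more than 17 mm higher than when it lies there) (height (world z) of any of fan_60_c, fan_80_c, fan_92_c above 0.03 m).
It fails at once if the 120 mm fan is moved more than 20 mm (distance of fan_120_c from where it was at the start of the episode above 0.02 m).
It fails at once if the screwdriver, drive, tub or memory module is moved more than 20 mm (distance of any of screwdriver, drive, tub, memory from where it was at the start of the episode above 0.02 m).
It also fails if it takes over 72 s, if anything falls off the work surface, if the arm or the gripper's body presses on something with over 40 N, if the wrist force passes 120 N, or if a joint passes its speed limit or range.

## Working session

There is one attempt and no reset: what is moved stays moved. The work goes in short steps, each a Python script; the robot and the scene stay as the last script left them, time stands still between calls to the robot, and variables do not carry over. Pictures are saved under pics/ and viewed, and the job is handed in when it is done.

```bash
ls; mkdir -p pics; python3 - <<'E'
from bench import *
import cv2
print(read_time_s(), read_eef_pos(), read_tcp_rot(), read_finger_gap())
for c in("scene","top"):
    im=read_camera(c); cv2.imwrite(f"pics/{c}0.png",im[:,:,::-1]); 
    p=camera_params(c); print(p)
E
```

```text
pics
0.0 [0.20960534 0.61434546 0.24888311] [ 1.63616151e-01  9.86523224e-01 -1.29027231e-03 -1.36356713e-04] 0.08540837640804688
{'K': array([[356.1081154 ,   0.        , 253.99422699],
       [  0.        , 356.1081154 , 193.65929879],
       [  0.        ,   0.        ,   1.        ]]), 'dist_coeffs': array([0.01077178, 0.        , 0.        , 0.        , 0.        ]), 'camera_from_world': array([[-0.72392679,  0.68962641, -0.01858569,  0.41197426],
       [ 0.52111915,  0.52898752, -0.66978134, -0.27940839],
       [-0.4520673 , -0.49455801, -0.74232576,  1.19711814],
       [ 0.        ,  0.        ,  0.        ,  1.        ]])}
{'K': array([[359.33894087,   0.        , 259.68357876],
       [  0.        , 359.33894087, 189.24470115],
       [  0.        ,   0.        ,   1.        ]]), 'dist_coeffs': array([-0.10061513,  0.        ,  0.        ,  0.        ,  0.        ]), 'camera_from_world': array([[ 0.00338676, -0.99944269,  0.03320894, -0.00748673],
       [-0.99411455, -0.00696093, -0.1081102 ,  0.5938487 ],
       [ 0.10828112, -0.03264734, -0.99358409,  1.12619854],
       [ 0.        ,  0.        ,  0.        ,  1.        ]])}
```

View pics/top0.png

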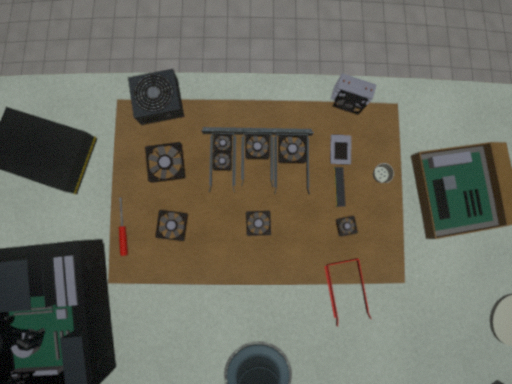

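View pics/scene0.png

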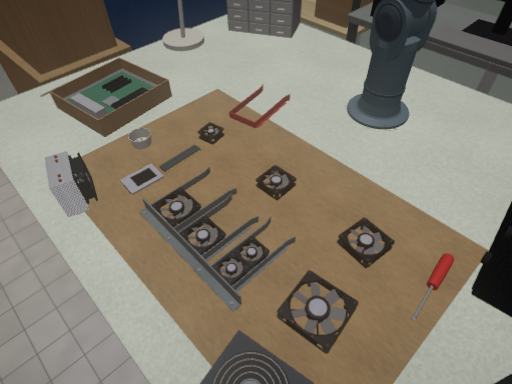

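```bash
python3 - <<'E'
from bench import *
import cv2
im=cv2.imread("pics/top0.png")
cv2.imwrite("pics/c1.png",cv2.resize(im[120:250,145:365],None,fx=3.6,fy=3.6,interpolation=cv2.INTER_CUBIC))
for n in ["fan_60_c","fan_80_c","fan_92_c","row_60_stop","row_80_stop","row_92_stop","kept_60b_c","kept_80_c","kept_92_c"]:
    for c in ("top","scene"):
        print(n,c,[(round(d["confidence"],2),[round(float(v),1) for v in d["at"]]) for d in tip_of(c,n)][:5])
E
```

```text
fan_60_c top [(0.82, [346.1, 228.4])]
fan_60_c scene [(0.86, [210.7, 133.9])]
fan_80_c top [(0.82, [258.2, 222.3])]
fan_80_c scene [(0.83, [276.6, 183.0])]
fan_92_c top [(0.72, [170.9, 223.7])]
fan_92_c scene [(0.58, [364.3, 242.0]), (0.31, [211.3, 131.5])]
row_60_stop top [(0.75, [222.8, 132.3])]
row_60_stop scene [(0.84, [221.4, 277.1])]
row_80_stop top [(0.71, [256.4, 133.1]), (0.32, [337.8, 186.7])]
row_80_stop scene [(0.3, [315.4, 310.4])]
row_92_stop top [(0.82, [292.6, 135.1]), (0.57, [339.9, 261.7]), (0.29, [164.5, 159.1])]
row_92_stop scene [(0.95, [241.5, 117.6])]
kept_60b_c top [(0.89, [221.8, 156.8])]
kept_60b_c scene [(0.97, [251.5, 253.4]), (0.67, [139.8, 143.2])]
kept_80_c top [(0.78, [256.7, 144.1])]
kept_80_c scene [(0.71, [204.0, 237.6])]
kept_92_c top [(0.56, [288.1, 146.8])]
kept_92_c scene [(0.89, [176.7, 207.7]), (0.29, [228.9, 270.3])]
```

View pics/c1.png

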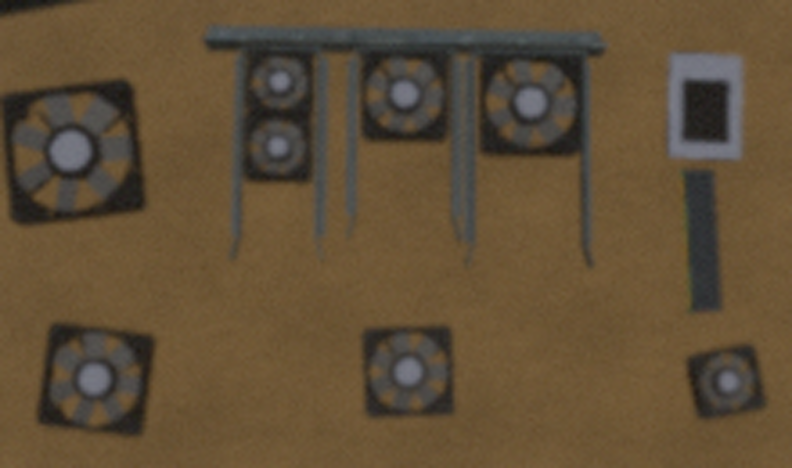

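Candidates: (171,225) is the loose 92, (165,161) is the 120 that stays, (258,222) the 80, (346,226) the 60, and the fans at (221,143..160), (257,146), (292,149) are kept. The red frame at (345,290) is a decoy, while the rack is grey with its stop at row ~132. Next I rectify the picture to the fan-top plane to measure.

```bash
cat > h.py <<'E'
from bench import *
import cv2, numpy as np
from scipy.spatial.transform import Rotation as R
X0,X1,Y0,Y1=0.30,0.78,-0.32,0.42   # world ranges
S=1000 # px/m
def rect(cam,z,im=None,S=S):
    if im is None: im=read_camera(cam)
    p=camera_params(cam); T=p["camera_from_world"]
    w=int((Y1-Y0)*S);h=int((X1-X0)*S)
    c,r=np.meshgrid(np.arange(w),np.arange(h))
    P=np.stack([X1-r/S,Y1-c/S,np.full(c.shape,z)],-1).reshape(-1,3).astype(float)
    q,_=cv2.projectPoints(P,cv2.Rodrigues(T[:3,:3])[0],T[:3,3],p["K"],p["dist_coeffs"])
    q=q.reshape(h,w,2).astype(np.float32)
    return cv2.remap(im,q[...,0],q[...,1],cv2.INTER_CUBIC)
def fans(img):
    g=cv2.GaussianBlur(img.max(2),(0,0),2)
    m=(g<62).astype(np.uint8)
    out=[]
    cs,_=cv2.findContours(m,cv2.RETR_EXTERNAL,cv2.CHAIN_APPROX_NONE)
    for c in cs:
        (cx,cy),(w,h),a=cv2.minAreaRect(c)
        if min(w,h)>35:
            a=-a; a=(a+45)%90-45   # world yaw: image x->-y, image down->-x
            out.append((X1-cy/S,Y1-cx/S,w,h,a))
    return out,m
def px2w(cam,uv,z):
    p=camera_params(cam);T=p["camera_from_world"]
    n=cv2.undistortPoints(np.array([[uv]],float),p["K"],p["dist_coeffs"]).ravel()
    d=T[:3,:3].T@np.array([n[0],n[1],1]);o=-T[:3,:3].T@T[:3,3]
    return o+d*(z-o[2])/d[2]
E
python3 - <<'E'
from h import *
for cam in("top","scene"):
    im=cv2.imread(f"pics/{cam}0.png")[:,:,::-1].copy()
    r=rect(cam,0.025,im); f,m=fans(r)
    print(cam)
    for x in f: print(np.round(x,4))
    cv2.imwrite(f"pics/r_{cam}.png",r[:,:,::-1]); cv2.imwrite(f"pics/m_{cam}.png",m*255)
E
```

```text
top
[ 0.4806  0.3082 38.4226 89.0464 -1.3804]
[  0.683    0.3062 121.3395 120.6324   8.1301]
[ 0.7269 -0.2736 39.0052 53.8535 -2.6026]
[ 7.32e-01 -1.15e-01  9.60e+01  1.16e+02  0.00e+00]
[7.38e-01 3.50e-03 8.40e+01 8.70e+01 0.00e+00]
[ 7.191000e-01  1.198000e-01  6.600740e+01  1.226736e+02 -7.538000e-01]
scene
[ 0.4898 -0.2755 73.3399 73.7618 10.1247]
[4.97700e-01 8.80000e-03 8.97770e+01 8.76264e+01 1.73570e+00]
[  0.4886   0.2843  93.473  102.1192  -6.7098]
[  0.649    0.301   54.8837 122.6285  21.529 ]
[  0.7315   0.315   51.     120.       0.    ]
[ 0.74   -0.258  36.5776 51.5131 -2.7263]
[ 0.7345 -0.106  91.     96.      0.    ]
[ 7.42500e-01 -1.44000e-02  4.55207e+01  7.90101e+01 -7.12500e+00]
[  0.7215   0.123  117.      64.       0.    ]
```

View pics/r_top.png

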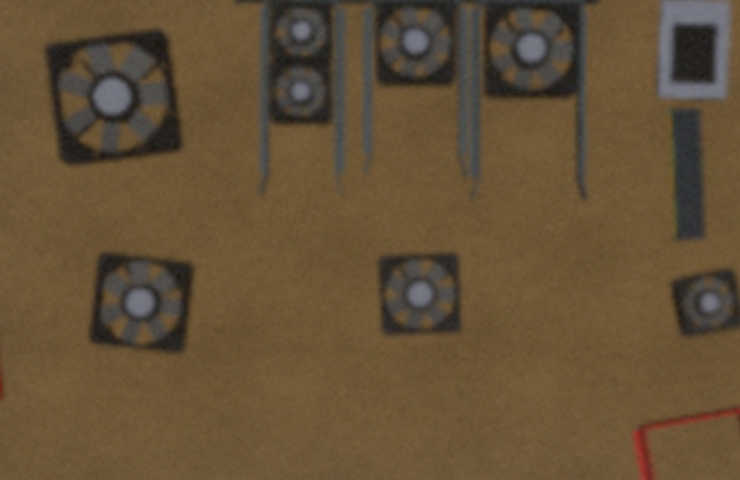

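View pics/r_scene.png

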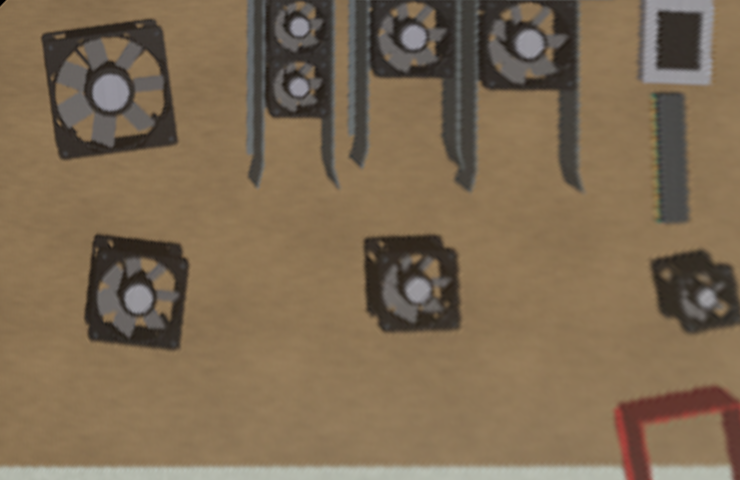

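View pics/m_top.png

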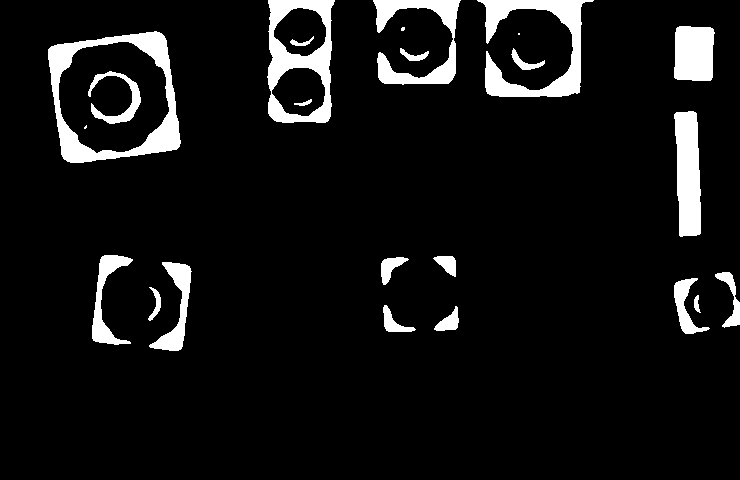

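```bash
sed -i 's/^X0.*/X0,X1,Y0,Y1=0.36,0.84,-0.36,0.42/' h.py
python3 - <<'E'
from h import *
im=cv2.imread(f"pics/top0.png")[:,:,::-1].copy()
r=rect("top",0.025,im); 
g=cv2.GaussianBlur(r.max(2),(0,0),2); m=((g<75)*255).astype(np.uint8)
# loose fans
for n,(cx,cy,s) in dict(f92=(.478,.280,92),f80=(.487,0,80),f60=(.478,-.289,60)).items():
    h=s*0.5+22
    c0=int((Y1-cy)*1000);r0=int((X1-cx)*1000);h=int(h)
    sub=m[r0-h:r0+h,c0-h:c0+h]; pts=cv2.findNonZero(sub)
    (a,b),(w,hh),an=cv2.minAreaRect(pts)
    print(n,round(X1-(r0-h+b)/1000,4),round(Y1-(c0-h+a)/1000,4),w,hh,round((-an+45)%90-45,2))
z=rect("top",0.022,im,S=2400)
y=lambda v:int((Y1-v)*2400); x=lambda v:int((X1-v)*2400)
c=z[x(.83):x(.57),y(.17):y(-.16)]
cv2.imwrite("pics/z.png",c[:,:,::-1]); print(c.shape)
E
```

```text
f92 0.4777 0.279 96.26815795898438 92.23719024658203 -6.61
f80 0.4862 0.0008 78.17980194091797 78.66918182373047 2.34
f60 0.4773 -0.2868 58.960506439208984 65.11511993408203 10.49
(624, 793, 3)
```

View pics/z.png

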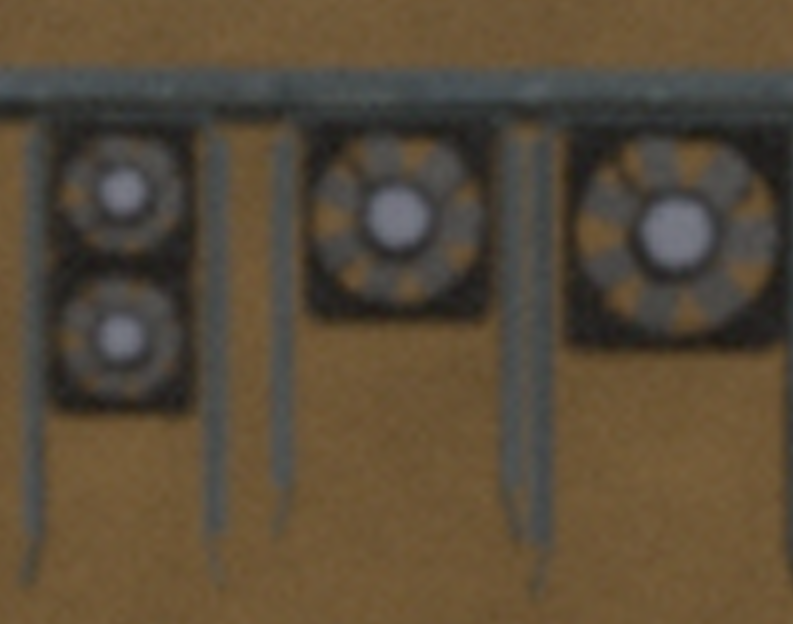

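```bash
cat >> h.py <<'E'
QY=[0,1,0,0]           # jaws along world y
a=2**-.5
QX=[a,a,0,0]           # jaws along world x
def ft(): return np.round(read_ft_force(),2)
def shot(name,cam="top",z=0.025):
    im=read_camera(cam); r=rect(cam,z,im)
    cv2.imwrite(f"pics/{name}.png",r[:,:,::-1]); return r
E
python3 - <<'E'
from h import *
for p,q in [((.41,0,.1),QY),((.605,.004,.024),QY),((.477,-.36,.024),QX),((.477,.36,.024),QX),((.41,.1185,.024),QY),((.41,-.11,.024),QY)]:
    print(p,q,inverse_kinematics(p,q))
    print(inverse_kinematics(p,[-q[1],q[0],0,0]))
E
```

```text
(0.41, 0, 0.1) [0, 1, 0, 0] [-0.7171057   0.17063238  0.66051619  2.29669543 -0.15939995  0.71597242
  1.62783193]
[-0.85330968  0.19090395  0.81250197  2.30116385 -0.21062475  0.71936221
 -1.46130426]
(0.605, 0.004, 0.024) [0, 1, 0, 0] [-0.4032696   0.62157434  0.4111973   1.85791443 -0.3546626   0.7345276
  1.776413  ]
[-0.55264408  0.6731743   0.60710495  1.86495162 -0.53525968  0.77167118
 -1.22402269]
(0.477, -0.36, 0.024) [0.7071067811865476, 0.7071067811865476, 0, 0] [ 0.05422695  0.68220351  0.66357544  1.88542265 -0.58654437  0.77770539
  1.04191373]
[-0.32633726  1.24248185  1.35801277  1.8995125  -1.3163398   1.273126
 -1.64215118]
(0.477, 0.36, 0.024) [0.7071067811865476, 0.7071067811865476, 0, 0] [-0.98221246  0.5967414   0.33005899  1.87339174 -0.28092486  0.71672626
 -0.49184961]
[-0.60196629  0.57851773 -0.13955517  1.85378388  0.11599248  0.71709298
  2.33495849]
(0.41, 0.1185, 0.024) [0, 1, 0, 0] [-0.66238649  0.35459175  0.31142424  2.27354914 -0.20884873  0.53882924
  1.38152577]
[-0.93874337  0.40687904  0.62304788  2.28484202 -0.44553423  0.56552301
 -1.54299568]
(0.41, -0.11, 0.024) [0, 1, 0, 0] [-0.33335008  0.38651343  0.55074143  2.28749116 -0.38462366  0.55360997
  2.08623228]
[-0.42628106  0.41241131  0.65750511  2.29100886 -0.47238515  0.56848592
 -0.97480948]
```

```bash
python3 - <<'E'
from h import *
move_gripper(.045); print(read_finger_gap())
move_ptp([.41,.001,.12],QY)
print("f0",ft(),read_time_s())
movel([.41,.001,.024],QY,.12)
print(read_eef_pos(),ft(),read_time_s())
movel([.56,.0035,.024],QY,.1)
print(read_eef_pos(),ft(),read_time_s())
E
```

```text
0.044933845361274205
f0 [-0.88  0.14  0.25] 3.825
[0.41056788 0.00101255 0.0243593 ] [0.18 0.17 0.25] 4.775
[0.55963459 0.00341332 0.02399297] [-0.31  0.23  0.4 ] 6.425
```

```bash
python3 - <<'E'
from h import *
shot("a1"); shot("a1s","scene"); print(read_time_s())
E
```

```text
6.525
```

View pics/a1.png

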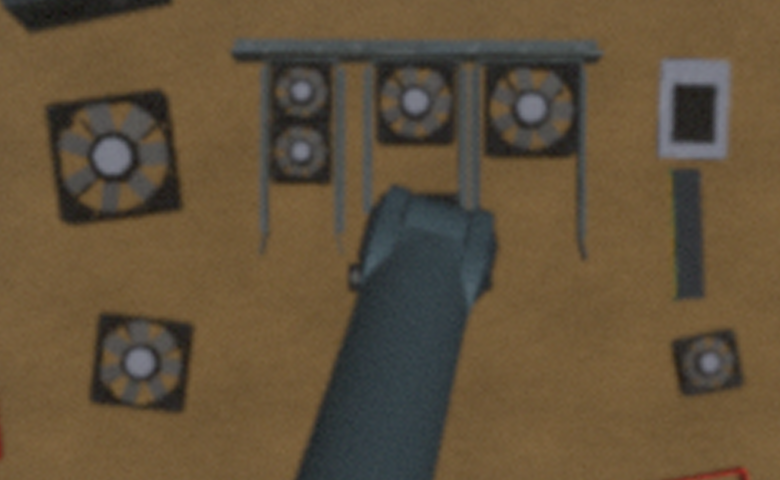

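View pics/a1s.png

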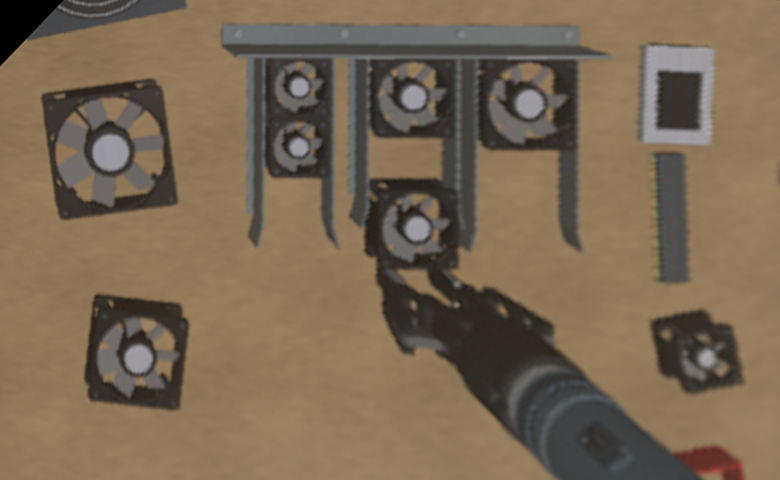

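```bash
python3 - <<'E'
from h import *
movel([.598,.004,.024],QY,.08)
print(read_eef_pos(),ft())
x=.598
f0=ft()[0]
for i in range(7):
    x+=.002; movel([x,.004,.024],QY,.05); f=ft(); print(round(x,3),read_eef_pos()[0].round(4),f)
    if f[0]<f0-3: break
shot("a2s","scene"); print(read_time_s())
E
```

```text
[0.59780374 0.00386731 0.02384023] [-0.5  -0.03  0.03]
0.6 0.5998 [-0.94  0.56  0.05]
0.602 0.602 [-0.36  1.04 -0.87]
0.604 0.6042 [ 0.34  1.23 -0.07]
0.606 0.6063 [-0.47 -0.15 -0.37]
0.608 0.6083 [-0.58 -0.79  0.52]
0.61 0.6103 [0.35 0.06 0.48]
0.612 0.6122 [-0.46 -0.4   0.15]
8.95
```

View pics/a2s.png

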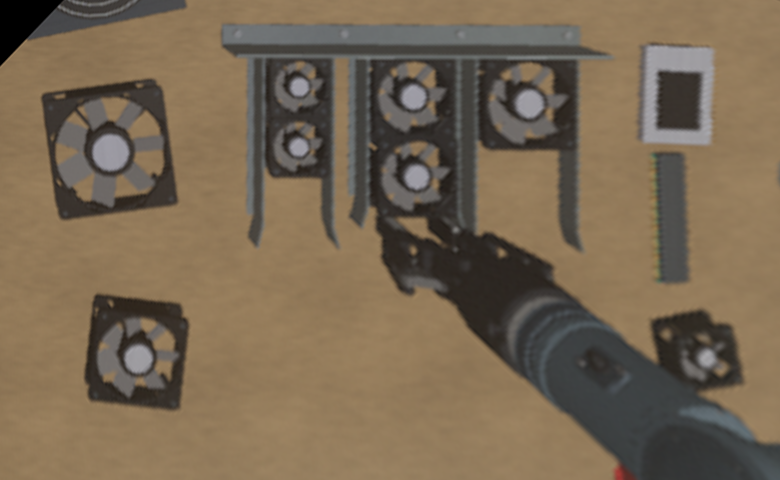

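```bash
python3 - <<'E'
from h import *
movel([.57,.004,.024],QY,.12); movel([.56,.0,.12],QY,.25)
move_gripper(.025)
move_ptp([.477,-.35,.12],QX)
shot("a3"); 
movel([.477,-.35,.024],QX,.15); print(ft(),read_eef_pos())
movel([.477,-.25,.024],QX,.1)
shot("a4s","scene"); print(ft(),read_eef_pos(),read_time_s())
E
```

```text
[ 1.08 -0.09  0.25] [ 0.47745931 -0.35059955  0.02462339]
[ 0.96 -1.7   0.96] [ 0.47681881 -0.25085812  0.02412026] 13.7083
```

View pics/a3.png

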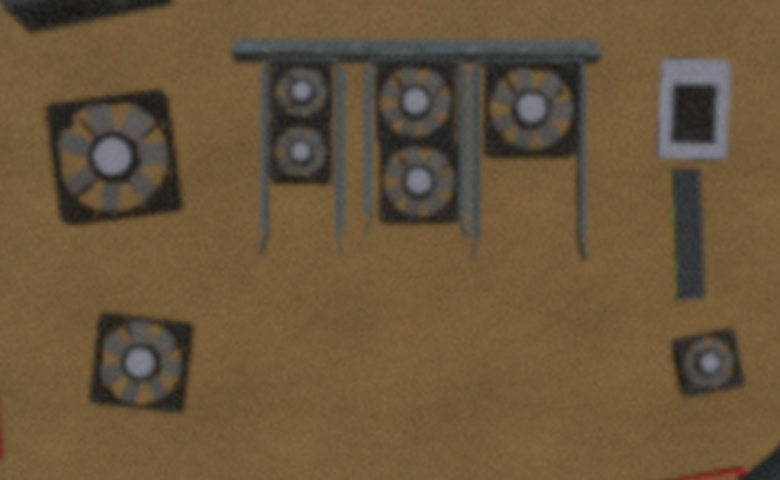

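View pics/a4s.png

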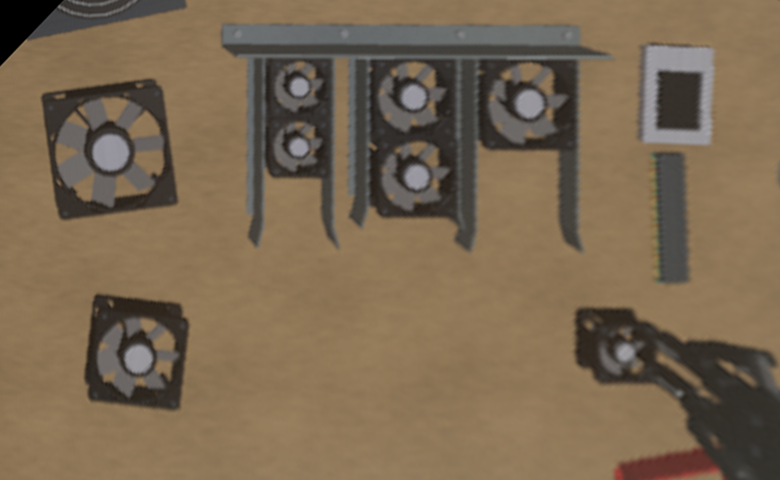

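```bash
python3 - <<'E'
from h import *
movel([.477,.06,.024],QX,.1)
shot("a5s","scene"); print(ft(),read_eef_pos(),read_time_s())
E
```

```text
[-0.84 -0.31  0.54] [0.4770168  0.05980269 0.02403428] 17.0083
```

View pics/a5s.png

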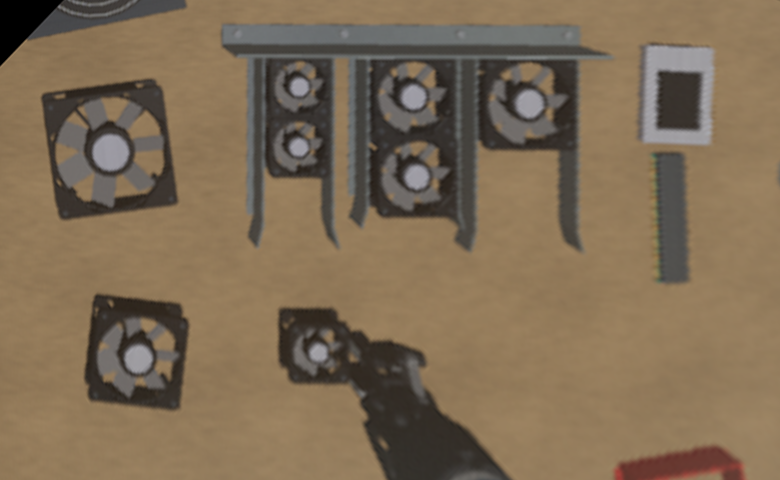

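```bash
python3 - <<'E'
from h import *
movel([.477,.0785,.024],QX,.06)
movel([.477,.045,.024],QX,.12); movel([.45,.04,.10],QX,.25)
move_ptp([.405,.119,.10],QY)
shot("a6s","scene");shot("a6"); print(ft(),read_eef_pos(),read_time_s())
E
```

```text
[ 0.41 -0.01 -0.59] [0.40505776 0.1183994  0.09962227] 19.4917
```

View pics/a6s.png

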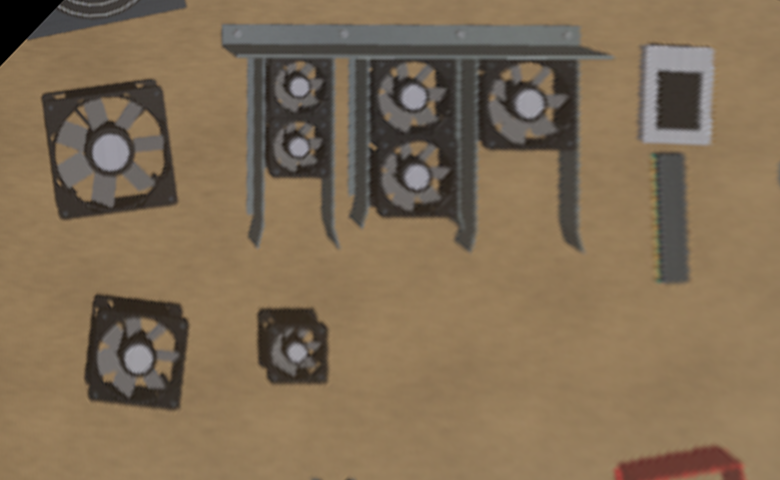

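View pics/a6.png

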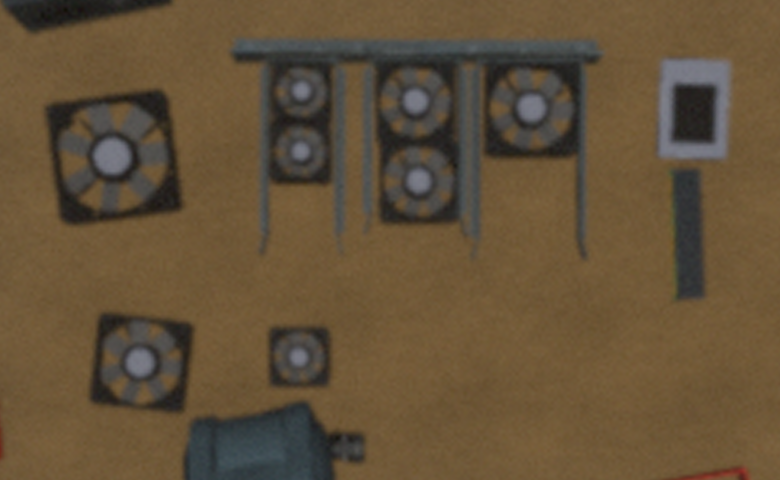

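```bash
python3 - <<'E'
from h import *
movel([.405,.121,.024],QY,.12)
movel([.52,.1185,.024],QY,.1)
movel([.575,.118,.024],QY,.07)
shot("a7s","scene"); print(ft(),read_eef_pos(),read_time_s())
E
```

```text
[-1.19  0.93 -0.45] [0.57443884 0.11795394 0.02382812] 22.5583
```

View pics/a7s.png

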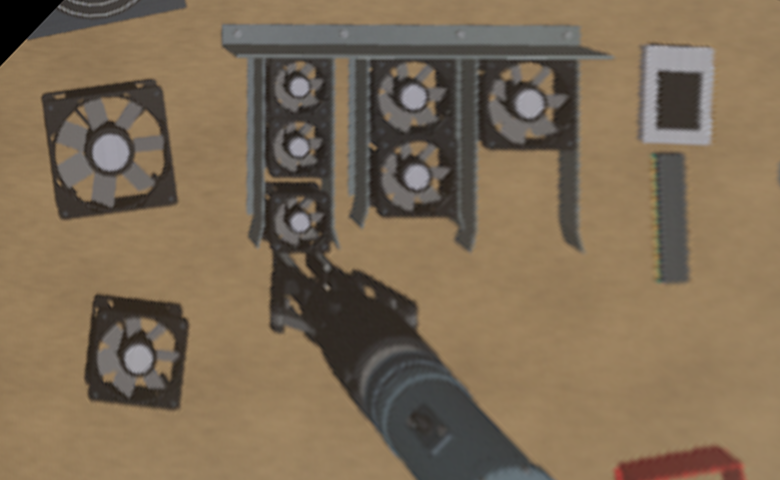

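```bash
python3 - <<'E'
from h import *
movel([.591,.118,.024],QY,.04)
print(ft(),read_eef_pos())
shot("a8s","scene")
movel([.55,.118,.024],QY,.12);movel([.53,.118,.12],QY,.25)
move_gripper(.05)
move_ptp([.478,.365,.12],QX)
shot("a8"); print(ft(),read_eef_pos(),read_time_s())
E
```

```text
[-0.48 -0.45  0.11] [0.5913553  0.11787036 0.02402359]
[-0.32 -0.46  1.67] [0.47847094 0.36386586 0.12006359] 26.175
```

View pics/a8.png

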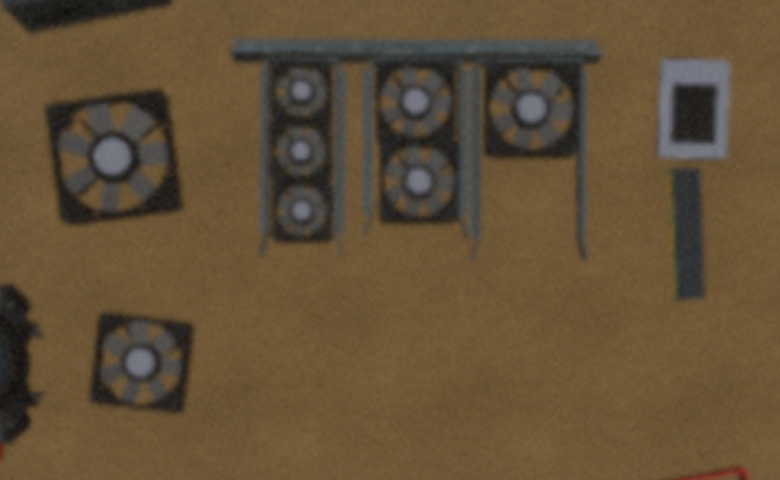

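View pics/a8s.png

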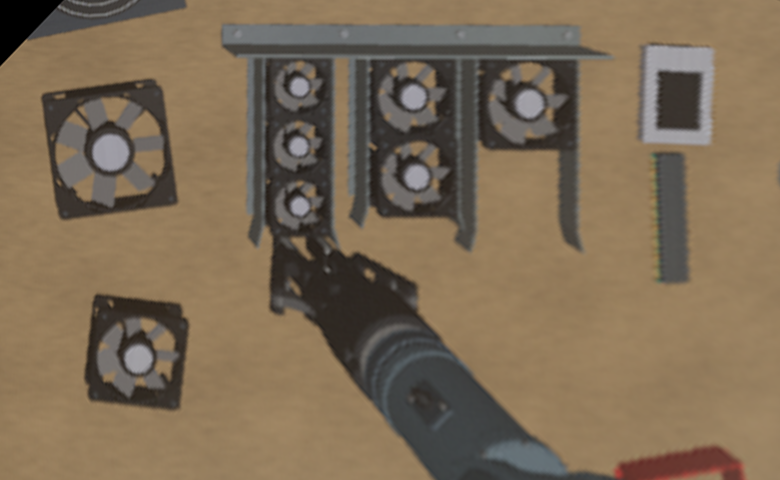

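```bash
python3 - <<'E'
from h import *
movel([.478,.362,.024],QX,.15)
movel([.478,.24,.024],QX,.08)
movel([.478,-.03,.024],QX,.1)
shot("a9s","scene"); print(ft(),read_eef_pos(),read_time_s())
E
```

```text
[ 0.16  1.1  -0.25] [ 0.47808514 -0.0297816   0.02396241] 31.5417
```

View pics/a9s.png

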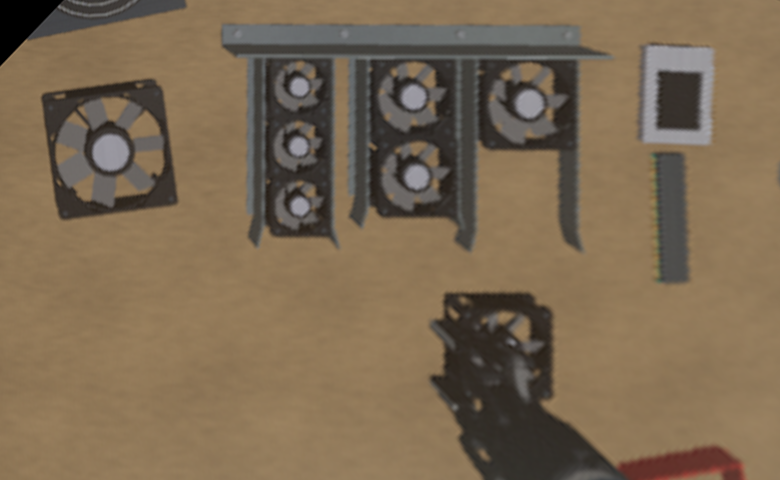

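```bash
python3 - <<'E'
from h import *
movel([.478,-.054,.024],QX,.06)
movel([.478,-.015,.024],QX,.12); movel([.46,-.02,.10],QX,.25)
move_ptp([.395,-.11,.10],QY)
shot("b1s","scene");shot("b1"); print(ft(),read_eef_pos(),read_time_s())
E
```

```text
[-0.37 -0.07 -0.14] [ 0.39503699 -0.1098376   0.09975428] 34.4667
```

View pics/b1s.png

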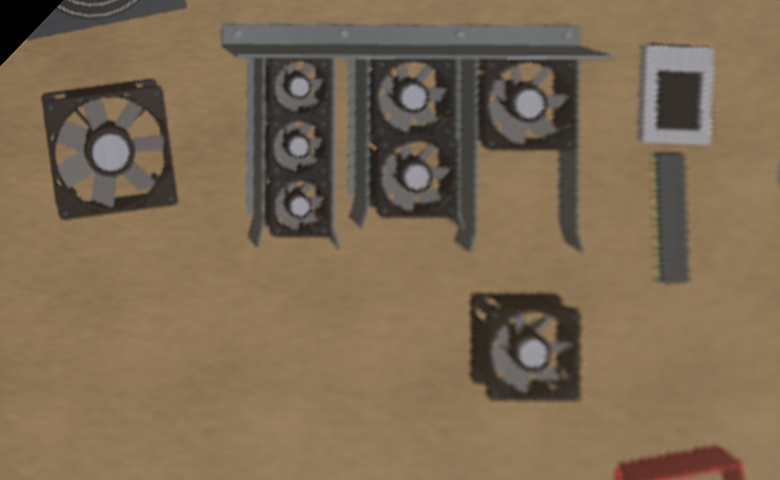

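View pics/b1.png

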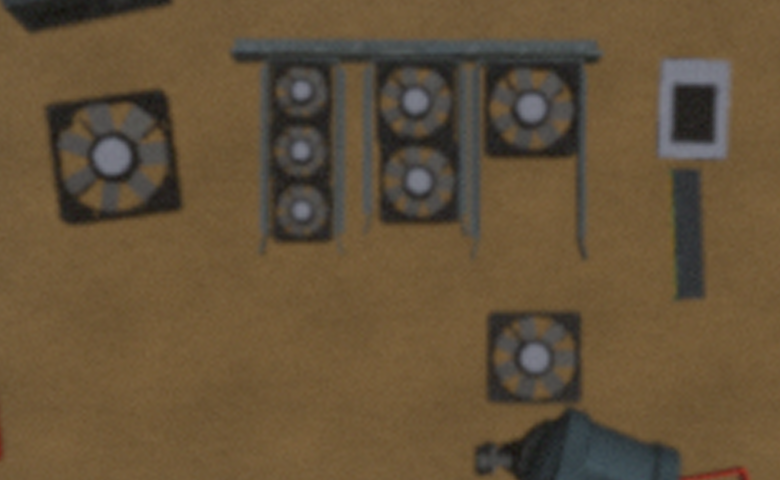

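```bash
python3 - <<'E'
from h import *
movel([.395,-.114,.024],QY,.12)
movel([.52,-.1105,.024],QY,.1)
movel([.570,-.110,.024],QY,.07)
shot("b2s","scene"); print(ft(),read_eef_pos(),read_time_s())
E
```

```text
[-0.41  0.15 -0.93] [ 0.56957557 -0.11014484  0.02391975] 37.5667
```

View pics/b2s.png

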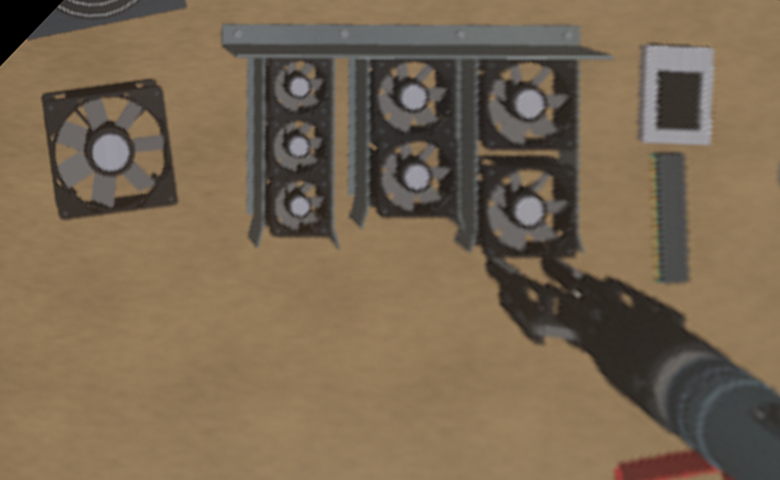

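```bash
python3 - <<'E'
from h import *
movel([.586,-.110,.024],QY,.04)
print(ft(),read_eef_pos())
movel([.54,-.110,.024],QY,.12);movel([.52,-.11,.15],QY,.25)
move_ptp([.40,-.20,.25],QY)
S2=shot("b3s","scene"); T=shot("b3"); print(read_time_s())
c=cv2.resize(T[30:270,230:610],None,fx=2,fy=2); cv2.imwrite("pics/b3c.png",c[:,:,::-1])
c=cv2.resize(S2[10:270,230:610],None,fx=2,fy=2); cv2.imwrite("pics/b3sc.png",c[:,:,::-1])
# hub centres (bright blobs) before/after
for nm,im in (("start",rect("top",.025,cv2.imread("pics/top0.png")[:,:,::-1].copy())),("now",T)):
    g=cv2.GaussianBlur(im.min(2),(0,0),1.5); m=(g>100).astype(np.uint8)
    n,l,s,ce=cv2.connectedComponentsWithStats(m)
    print(nm,[(round(X1-b/1000,4),round(Y1-a/1000,4)) for (a,b),st in zip(ce[1:],s[1:]) if 60<st[4]<2500])
E
```

```text
[-0.09  0.11  0.26] [ 0.58645963 -0.10999026  0.02403937]
40.1583
start [(np.float64(0.75), np.float64(0.1188)), (np.float64(0.7394), np.float64(0.0046)), (np.float64(0.7328), np.float64(-0.1114)), (np.float64(0.6842), np.float64(0.3083)), (np.float64(0.6895), np.float64(0.1198)), (np.float64(0.4863), np.float64(0.0002)), (np.float64(0.478), np.float64(0.2806)), (np.float64(0.4778), np.float64(-0.2898))]
now [(np.float64(0.7504), np.float64(0.1191)), (np.float64(0.7395), np.float64(0.0048)), (np.float64(0.7331), np.float64(-0.1113)), (np.float64(0.6842), np.float64(0.3084)), (np.float64(0.6901), np.float64(0.1196)), (np.float64(0.6597), np.float64(0.0017)), (np.float64(0.6413), np.float64(-0.1109)), (np.float64(0.6302), np.float64(0.1183))]
```

View pics/b3c.png

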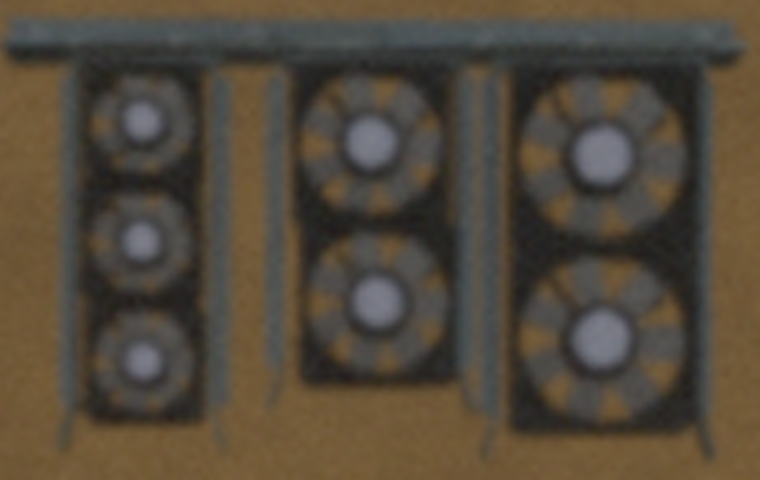

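View pics/b3sc.png

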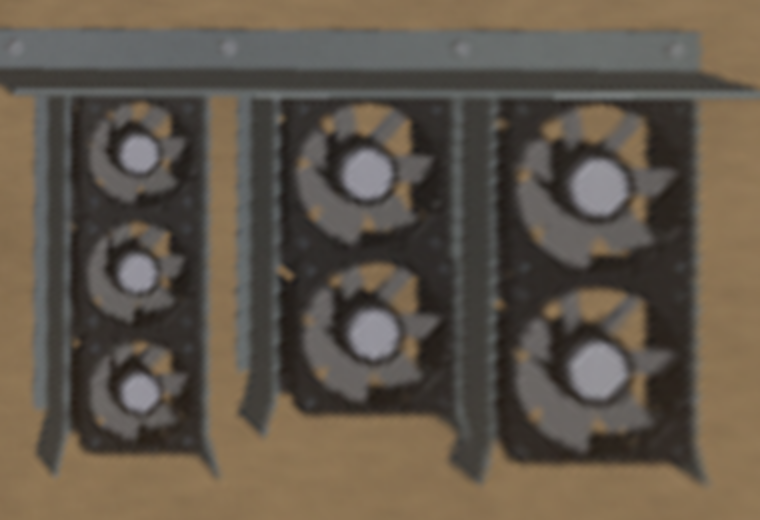

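```bash
python3 - <<'E'
from bench import *
print(read_joint_vel().round(3)); sign_off(); print(read_time_s())
E
```

```text
[-0.005  0.006  0.001 -0.006  0.008  0.004 -0.   ]
the job is handed in; nothing more can be done
the job is handed in; nothing more can be done
```

All three loose fans are in the rows of their own size, each up against the last fan there, and I handed the job in after about 40 s of the 72 s allowed. No verdict was reported.

I pushed each fan along the bench with the two fingertips low on its side. The 80 went straight in, then the 60 went left and in, and the 92 went right and in.

The last checks were on the top camera after the arm had pulled back:

| Fan | Hub-to-hub distance to the fan ahead (measured) | Distance if touching | Sideways offset from lane middle |
|---|---|---|---|
| 60 mm | 59.9 mm | 60 mm | within about 3 mm |
| 80 mm | 79.8 mm | 80 mm | within about 3 mm |
| 92 mm | 91.8 mm | 92 mm | within about 3 mm |

- **Fans and rows:** The fans look square in their rows. The four fans already in the rows show less than 1 mm of movement from the first picture.
- **120 mm fan:** It also shows less than 1 mm of movement.
- **Other items:** I kept clear of the screwdriver, drive, tub and memory module. I saw no movement of the drive or memory in the pictures, but did not re-measure any of these four. The red look-alike frame was not touched.
- **Force sensor:** Its noise, about 1 N, hid the moment the fans touched, so I judged contact from the pictures.
- **Cameras:** The two cameras' raw x positions differed by about 4 mm. The spacings between hubs agreed in both.

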